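# Nest the three wash pans with their handles spread and snapped in

## Task

Put the three stainless wash pans away as one nested set standing on the worktop: the medium pan inside the large one and the small pan inside the medium one, the three handles spread about a third of a turn apart. The neck of each inner handle belongs in the slot of the black rubber trim on the rim around it: the trim has crept a little, so feel for the slot by turning the pan, then press down until the neck snaps in and the pan sits fully home and flat. Leave the other things on the bench where they are.

Things in the scene. Friction and masses are not known exactly. Their poses are not given: they have to be found in the camera images.
- pan_large: largest of three plain stainless pans: straight round wall 2.5 mm, 140 mm outer diameter, 70 high, base 4 thick, 0.5 kg. Origin: centre of underside, z up, handle along its +x. The rim dips into two lips: at +120 deg (left of the handle, counter-clockwise from above) 47 mm wide, bridged by black rubber trim with a slot; at -120 deg a bare one, 66 mm wide, 14 deep
- pan_medium: middle pan: 125 mm outer diameter, 70 high, same wall and base, 0.24 kg. Origin: centre of underside, z up, handle along its +x. One lip, at +120 deg, with the same rubber trim. Nested home its origin is 4 mm above the large pan's, its handle points about 120 deg left of the large handle, its rim is 4 mm above the large rim; 3 to 5 mm sideways play
- pan_small: smallest pan: 110 mm outer diameter, 70 high, same wall and base, 0.19 kg, no lips. Origin: centre of underside, z up, handle along its +x. Nested home its origin is 4 mm above the medium pan's, its handle points about 120 deg left of the medium handle and so also passes through the large pan's bare lip; its rim is 4 mm above the medium rim; 3 to 5 mm sideways play
- pan_large_grip (a point): middle of the large pan's handle grip: a black bar 52 mm long, 16 wide, 14 high with flat sides, 123 mm out from the pan's axis, 59 mm above its underside
- pan_medium_grip (a point): middle of the medium pan's handle grip, same bar, 115.5 mm out from the pan's axis, 59 mm above its underside; a round steel neck, 13 mm thick and 27 long, joins wall and grip
- pan_small_grip (a point): middle of the small pan's handle grip, same bar, 108 mm out from the pan's axis, 59 mm above its underside; same round neck
- pan_medium_neck (a point): point on the axis of the medium pan's handle neck, 7.5 mm outside the middle of its wall, 58 mm above its underside; it goes into the slot of the large pan's trim. It stays about 15 mm above home while it rides on the trim or rim, about 12 mm when dropped into the slot's mouth; then 6 to 12 N straight down near it (on the inner rim above the handle) snaps it home, where the pads hold it
- pan_small_neck (a point): the same point on the small pan's handle neck; it goes into the slot of the medium pan's trim, with the same heights and forces
- pan_large_lip (a point): middle of the large pan's lined lip, in the middle of the wall at +120 deg, 62 mm above its underside: the height of the neck's axis when home. The trim has crept along the rim: its slot (9 mm between two rounded sprung pads) lies anywhere up to 10 mm to either side of this point, unmeasured, to be found by eye or by feel. The trim slides along the rim only above about 6 N
- pan_medium_lip (a point): the same point of the medium pan's lined lip, 62 mm above the medium pan's underside; its trim has crept by its own unknown amount, up to 9 mm to either side
- brass_elbow: brass pipe elbow, 28 mm; bystander beyond the pans; origin under it
- rubber_bung: red-brown rubber bung, 32 mm across; bystander; origin under it
- acetal_block_a: off-white plastic block 30 x 48 x 24 mm; bystander; origin under it
- tape_measure: tape measure 79 x 70 x 34 mm; bystander; origin under it

How it is judged:
At the end, for the whole second after the job is handed in: Large pan level on the worktop (0.03 rad); medium in it, small in medium; each inner handle neck snapped into the trim slot: within 3 mm of home height and 20 mm of the lip point, its base within 3.5 mm of the floor beneath, pans parallel within 0.05 rad, all at rest (z of pan_medium_neck in the frame of pan_large between 0.058 and 0.065 m and z of pan_medium in the frame of pan_large below 0.0075 m and distance between pan_medium_neck and pan_large_lip below 0.02 m and angle between the z axis of pan_medium and the z axis of pan_large, either way round below 0.05 rad and z of pan_small_neck in the frame of pan_medium between 0.058 and 0.065 m and z of pan_small in the frame of pan_medium below 0.0075 m and distance between pan_small_neck and pan_medium_lip below 0.02 m and angle between the z axis of pan_small and the z axis of pan_medium, either way round below 0.05 rad and angle between pan_large's own z axis and vertical below 0.03 rad and height (world z) of pan_large between -0.004 and 0.004 m and linear speed of each of pan_large, pan_medium, pan_small below 0.01 m/s); the robot touches nothing.
It fails at once if a bystander on the bench is shifted by more than 30 mm (distance of any of brass_elbow, rubber_bung, acetal_block_a, tape_measure from where it was at the start of the episode above 0.03 m).
It also fails if it takes over 72 s, if anything falls off the work surface, if the arm or the gripper's body presses on something with over 40 N, if the wrist force passes 120 N, or if a joint passes its speed limit or range.

## Robot

A 6-joint arm with a two-finger parallel gripper is mounted at the origin on a cart in front of the work surface, level with it; the furniture and walls round the work are solid. World frame = base frame: x ahead of the robot, y to its left, z up, the work surface at z = 0. Lengths are in m, angles in rad, forces in N, time in s.
With the tool pointing down it reaches from about 0.35 to 0.775 m from the base axis. Payload 7.3 kg.
Tool frame: the origin (TCP) lies on the centre line of the jaws, within the pads' length; the fingertips stand 11 mm ahead of it and the grasp point (between the pads) lies 8 mm behind it; y points along the fingers, z is the direction in which the jaws open and shut, and the axes are right-handed (so a half turn about y gives the same grasp; the last joint's range is limited). The gripper opens to 92 mm and grips with 3 to 60 N. Pads are 19 mm wide; open, the fingers measure 130 mm over their backs; the gripper's body (75 mm by 190 mm) begins 47 mm behind the grasp point.
Start: joints at [-1.418, 0.342, 1.524, -0, 1.275, -0.146], TCP at [0.155, -0.502, 0.238] pointing down, gripper open.
Joint ranges: [-2.53, 2.53], [-0.77, 2.02], [0.04, 2.7], [-1, 4.14], [0.28, 2.66], [-3.11, 3.11]. Speed limits (rad/s): [2.57, 2.57, 3.14, 3.14, 3.14, 3.14].

## Interface

Orientations are given as [roll, pitch, yaw] about the fixed x, y, z axes, in that order (R = Rz(yaw) Ry(pitch) Rx(roll)).
In Python, from cell import robot, cams gives the robot as it stands.
- The arm moves only by the tool apply_moves, never from a script. Its argument "plan" is a list of rows, each a list of 7 numbers: the shift along the tool's x, y, z in m, then the turn, a rotation vector about the tool's x, y, z in degrees, then the gripper command: -1 is fully open, 1 is shut, values between are in proportion. A call has exactly 5 rows; each row is the pose to reach, as a shift and turn from the pose commanded when the call began, along the tool's axes at that moment; what a row does not reach only later rows make up. A row lasts 1/8 s, in which the tool goes at most 62.5 mm and 10.7 degrees, less where a joint would pass 70% of its speed; a pose out of reach is approached as far as the arm can. A call with a gripper value outside its range is refused whole. The fingers move at their own pace and stop on an object; "squeeze" is the grip in N (left out, the last holds). Time passes only in rows, so rows that repeat a pose let the fingers close, or fill a call up. It gives the time, the measured TCP pose, the force and the opening at its end, in the units of the state.
- robot.observe(): the state, without advancing time (a new reading comes with each control period).
- cams.read_camera(name): name is "scene" or "top" or "wrist"; returns the picture (480x640x3 uint8, blue, green, red); there is no depth.
- cams.calibration(name): a dict with "fx", "fy", "cx", "cy" (pixels), "extrinsics" (4x4, takes a point from world to camera coordinates); the wrist camera has in their place "T_tool_cam" (4x4, takes a point from camera to tool coordinates, whose origin is the TCP and whose axes are the tool frame's). Camera axes: x right, y up, looking along -z (the intrinsics and any distortion apply to the point x, -y, -z); pixel columns grow to the right and rows downward; lengths in m; the calibration is good to about 2 mm. A picture is of the moment at which its call begins: read the wrist's pose just before it. calibration takes no time and is no camera call.
- robot.hand_in(): hands the job in, once; it reports no verdict.
The state is a dict: "time": time; "qpos": joint angles; "qvel": joint speeds; "joint_efforts": joint torques, N m; "tool_pos": TCP position; "tool_rot": TCP orientation; "contact_force": force on the tool from outside, world axes, zero at the start; "torque": the same for the moment, N m; "opening": finger opening in m.
Only numpy, scipy, OpenCV 4.12 (cv2) and the standard library are available. Lean on these libraries where they do the work, as an engineer would, in place of code of your own. Each camera call takes 0.05 s, during which the arm holds its last target. There are 200 camera calls.

## Working session

There is one attempt and no reset: what is moved stays moved. The work goes in short steps, Python scripts to look and compute and a tool call to move; the robot and the scene stay as the last step left them, time stands still between calls to the robot, and variables do not carry over. Pictures are saved under pics/ and viewed, about 8 in all and at most 12, crops included, and the job is handed in when it is done.

Besides the shell and the picture viewer there is one more tool, called after "Emit:" in YAML: its name, and indented under it one key for each argument. apply_moves: Moves the arm, as the interface text tells. Its arguments: {"type":"object","properties":{"plan":{"type":"array","items":{"type":"array","items":{"type":"number"}}},"squeeze":{"type":"number"}},"required":["plan"]}

```bash
ls; mkdir -p pics; python3 - <<'E'
from cell import robot,cams
import cv2,numpy as np
s=robot.observe();print({k:np.round(v,3) for k,v in s.items()})
for n in["scene","top","wrist"]:
    c=cams.calibration(n);print(n,{k:np.round(v,4).tolist() for k,v in c.items()})
for n in["scene","top"]:
    cv2.imwrite(f"pics/{n}0.png",cams.read_camera(n))
E
```

```text
pics
{'time': np.float64(0.0), 'qpos': array([-1.418,  0.343,  1.525, -0.   ,  1.275, -0.146]), 'qvel': array([ 0.001, -0.002,  0.   , -0.   , -0.   ,  0.   ]), 'joint_efforts': array([ 1.0000e-03, -4.3124e+01, -2.4422e+01,  7.2000e-02,  5.6000e-02,
       -0.0000e+00]), 'tool_pos': array([ 0.154, -0.501,  0.237]), 'tool_rot': array([-1.572,  0.   , -2.843]), 'contact_force': array([-0.101,  0.293,  0.669]), 'torque': array([-0.049,  0.031, -0.033]), 'opening': np.float64(0.092)}
scene {'fx': 505.1735, 'fy': 505.1735, 'cx': 326.4785, 'cy': 243.451, 'extrinsics': [[-0.8858, -0.464, 0.0038, 0.4859], [0.3382, -0.6401, 0.6899, -0.2284], [-0.3177, 0.6124, 0.7239, -0.9544], [0.0, 0.0, 0.0, 1.0]]}
top {'fx': 582.882, 'fy': 582.882, 'cx': 315.5061, 'cy': 239.894, 'extrinsics': [[-0.0049, -0.9998, -0.0207, 0.0148], [0.9888, -0.008, 0.1493, -0.5601], [-0.1495, -0.0197, 0.9886, -1.2218], [0.0, 0.0, 0.0, 1.0]]}
wrist {'fx': 337.7876, 'fy': 337.7876, 'cx': 318.7299, 'cy': 236.5028, 'T_tool_cam': [[0.0005, -0.969, -0.2472, -0.0662], [-0.0003, 0.2472, -0.969, -0.1472], [1.0, 0.0006, -0.0002, 0.0001], [0.0, 0.0, 0.0, 1.0]]}
```

View pics/top0.png

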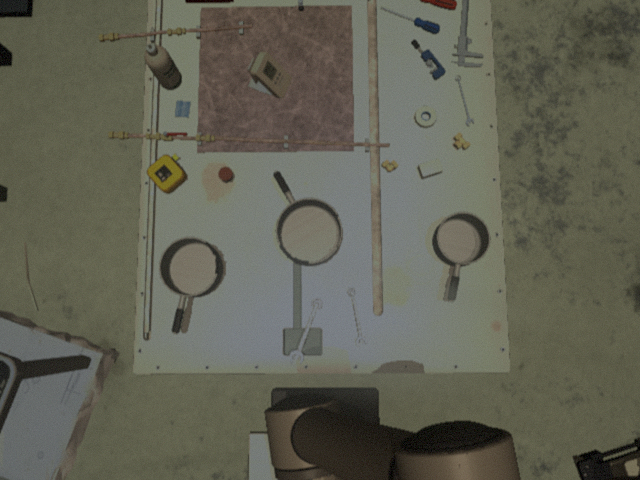

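View pics/scene0.png

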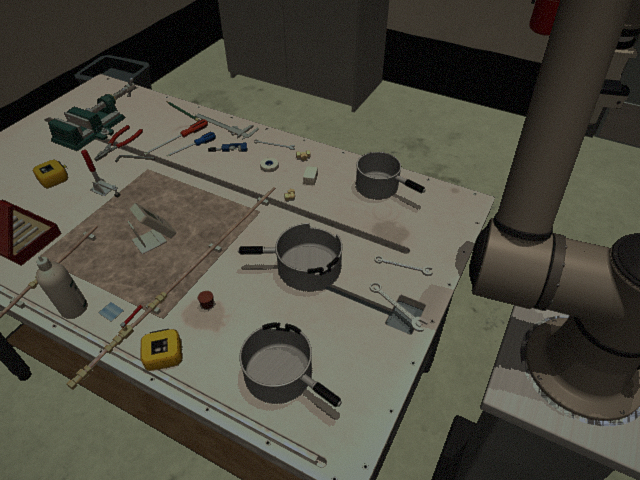

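The top view shows the large pan in the centre at (309,232) with its handle up-left. The medium pan is on the left at (193,268) and the small one on the right at (460,240), both with handles pointing down towards the robot. Next I'll measure the rims and handles.

```bash
cat > h.py <<'E'
from cell import robot,cams
import cv2,numpy as np
from scipy.spatial.transform import Rotation as Ro
def campose(name,s=None):
    c=cams.calibration(name)
    if name=="wrist":
        T=np.eye(4);T[:3,:3]=Ro.from_euler("xyz",s["tool_rot"]).as_matrix();T[:3,3]=s["tool_pos"]
        return c,T@np.array(c["T_tool_cam"])
    return c,np.linalg.inv(np.array(c["extrinsics"]))
def px2w(name,uv,z,s=None):
    c,T=campose(name,s);uv=np.atleast_2d(uv).astype(float)
    d=np.c_[(uv[:,0]-c["cx"])/c["fx"],-(uv[:,1]-c["cy"])/c["fy"],-np.ones(len(uv))]@T[:3,:3].T
    return T[:3,3]+d*((z-T[2,3])/d[:,2])[:,None]
def w2px(name,p,s=None):
    c,T=campose(name,s);q=(np.atleast_2d(p)-T[:3,3])@T[:3,:3]
    return np.c_[c["cx"]-c["fx"]*q[:,0]/q[:,2],c["cy"]+c["fy"]*q[:,1]/q[:,2]]
def look(name,f=None):
    s=robot.observe();im=cams.read_camera(name)
    if f: cv2.imwrite("pics/"+f,im)
    return s,im
def goto(p,yaw_deg,s=None):
    "shift in tool axes and turn about tool y (deg) to reach p with tool down at yaw"
    s=s or robot.observe();R=Ro.from_euler("xyz",s["tool_rot"])
    t=R.inv().apply(np.array(p)-s["tool_pos"])
    rv=(R.inv()*Ro.from_euler("xyz",[-90,0,yaw_deg],degrees=True)).as_rotvec(degrees=True)
    return np.round(t,4),np.round(rv,2)
E
python3 - <<'E'
from h import *
im=cv2.imread("pics/top0.png");S=4
out=[]
for n,(x,y),R in[("L",(309,232),70),("M",(193,268),62.5),("S",(460,240),55)]:
    c=im[y-75:y+75,x-75:x+75];b=cv2.resize(c,None,fx=S,fy=S,interpolation=cv2.INTER_CUBIC);g=cv2.cvtColor(b,cv2.COLOR_BGR2GRAY)
    rp=R*.582882/1.155*S
    cs=cv2.HoughCircles(cv2.medianBlur(g,5),cv2.HOUGH_GRADIENT,1,20,param1=80,param2=15,minRadius=int(rp*.93),maxRadius=int(rp*1.07))
    # handles: darkest blob
    m=(g<45).astype(np.uint8)
    k,lab,st,ce=cv2.connectedComponentsWithStats(m)
    if cs is not None:
        for q in cs[0][:2]:
            u=q[:2]/S+[x-75,y-75];print(n,"circ",np.round(px2w("top",u,.07)[0],4),q[2]/S, rp/S)
            cv2.circle(b,(int(q[0]),int(q[1])),int(q[2]),(0,0,255),1)
    for i in range(1,k):
        if st[i,4]>250:
            u=ce[i]/S+[x-75,y-75];print(n,"dark",np.round(u,1),st[i],np.round(px2w("top",u,.066)[0],4))
    out.append(cv2.convertScaleAbs(b,alpha=1.4))
cv2.imwrite("pics/m0.png",cv2.resize(np.hstack(out),(800,267)) if 0 else cv2.resize(np.vstack([np.hstack(out[:2]),np.hstack([out[2],out[2]*0])]),(600,600)))
E
```

```text
L circ [0.5723 0.0225 0.07  ] 33.25 35.32618181818182
L circ [0.5697 0.0337 0.07  ] 36.5 35.32618181818182
L dark [281.1 181.7] [ 162   62   57   79 1524] [0.6846 0.0844 0.066 ]
M circ [0.4967 0.2739 0.07  ] 30.85 31.54123376623377
M circ [0.4968 0.2856 0.07  ] 30.575 31.54123376623377
M dark [216.7 260.1] [ 360  205   56  122 1093] [0.515  0.2208 0.066 ]
M dark [166.9 272.6] [ 173  241   78  159 2250] [0.489  0.3262 0.066 ]
M dark [176. 320.] [219 465  32  89 685] [0.3893 0.3038 0.066 ]
M dark [180.2 320.8] [233 470  29  88 540] [0.3877 0.2949 0.066 ]
S circ [ 0.5541 -0.2992  0.07  ] 26.175 27.756285714285713
S circ [ 0.5398 -0.2907  0.07  ] 27.125 27.756285714285713
S dark [482.1 237.1] [ 339  204   73  175 2433] [ 0.5598 -0.3418  0.066 ]
```

View pics/m0.png

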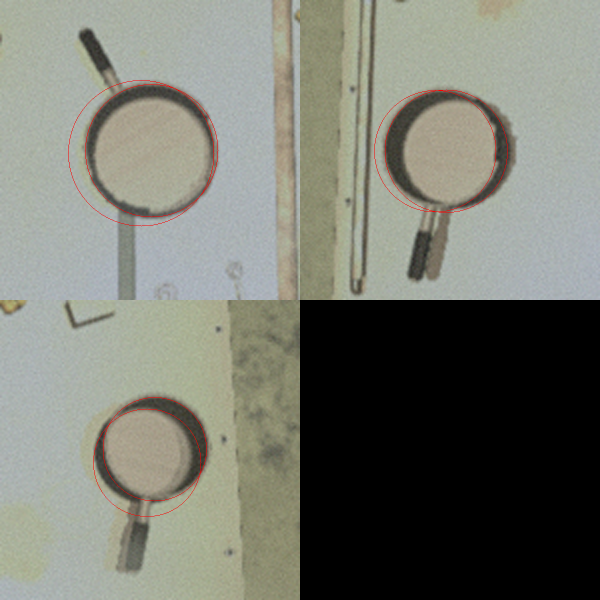

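The circles show the large pan at about (0.572, 0.023) and the medium at about (0.497, 0.274), with its handle at roughly (178,321) and the shadow to its right. I'll move over the medium pan for a close look.

```bash
python3 - <<'E'
from h import *
h=px2w("top",[[177.5,321],[280.5,182],[390+23/2+0,0]],.066);print(h)
M=np.array([.4967,.2739]);L=np.array([.5723,.0225])
d=h[0,:2]-M;y=np.degrees(np.arctan2(d[1],d[0]));print("M yaw",y,np.hypot(*d))
d2=h[1,:2]-L;print("L yaw",np.degrees(np.arctan2(d2[1],d2[0])),np.hypot(*d2))
p=M+d/np.hypot(*d)*.10
print(p,goto([*p,.2],y))
E
```

```text
[[ 0.3872329   0.30055719  0.066     ]
 [ 0.6838557   0.08581235  0.066     ]
 [ 1.10357891 -0.18643311  0.066     ]]
M yaw 166.31384160791703 0.11266610947412908
L yaw 29.5766540446673 0.1282697484106861
[0.39953937 0.29756034] (array([-0.4693,  0.0382, -0.6914]), array([8.00e-02, 3.08e+01, 1.00e-02]))
```

Emit:
apply_moves:
  plan:
    - [-0.048, 0.007, -0.035, 0, 6, 0, -1]
    - [-0.097, 0.014, -0.07, 0, 12, 0, -1]
    - [-0.145, 0.02, -0.105, 0, 18, 0, -1]
    - [-0.194, 0.03, -0.14, 0, 25, 0, -1]
    - [-0.243, 0.038, -0.175, 0, 30.8, 0, -1]

```text
time: 0.72
tool_pos: [0.336, -0.2612, 0.1993]
tool_rot: [-1.571, -0.0, 2.899]
contact_force: [0.3, -0.8, -0.6]
opening: 0.0922
```

```bash
python3 - <<'E'
from h import *
print(robot.observe()["tool_pos"],goto([.42,.05,.2],166.3),goto([.3995,.2976,.2],166.3))
E
```

```text
[ 0.3360024  -0.26124822  0.19930974] (array([-0.0067, -0.0007, -0.3223]), array([ 0.  , -0.22,  0.  ])) (array([ 0.0728, -0.0006, -0.5577]), array([ 0.  , -0.22,  0.  ]))
```

Emit:
apply_moves:
  plan:
    - [-0.005, 0, -0.056, 0, 0, 0, -1]
    - [-0.008, 0, -0.112, 0, 0, 0, -1]
    - [-0.008, 0, -0.168, 0, 0, 0, -1]
    - [-0.005, 0, -0.224, 0, 0, 0, -1]
    - [0.0, 0, -0.28, 0, 0, 0, -1]

```text
time: 1.35
tool_pos: [0.4015, 0.0109, 0.1996]
tool_rot: [-1.571, 0.0, 2.903]
contact_force: [0.8, 0.5, 0.5]
opening: 0.0918
```

Emit:
apply_moves:
  plan:
    - [0.014, 0, -0.056, 0, 0, 0, -1]
    - [0.029, 0, -0.112, 0, 0, 0, -1]
    - [0.044, 0, -0.168, 0, 0, 0, -1]
    - [0.058, 0, -0.224, 0, 0, 0, -1]
    - [0.073, 0, -0.278, 0, 0, 0, -1]

```text
time: 1.98
tool_pos: [0.3959, 0.2984, 0.1995]
tool_rot: [-1.57, -0.0, 2.903]
contact_force: [0.2, 0.4, -0.2]
opening: 0.0917
```

```bash
python3 - <<'E'
from h import *
s,im=look("wrist","w1.png");print(s["tool_pos"],s["tool_rot"],s["qpos"])
print(w2px("wrist",[[.4967,.2739,.07],[.3872,.3006,.066]],s))
E
```

```text
[0.39587187 0.29840952 0.19946575] [-1.57041370e+00 -1.98282263e-05  2.90323959e+00] [ 4.91373048e-01  3.24865688e-01  1.66236744e+00 -2.97354095e-04
  1.15462941e+00  2.30064268e+00]
[[318.52885918  99.80734684]
 [318.51067422 240.57226068]]
```

View pics/w1.png

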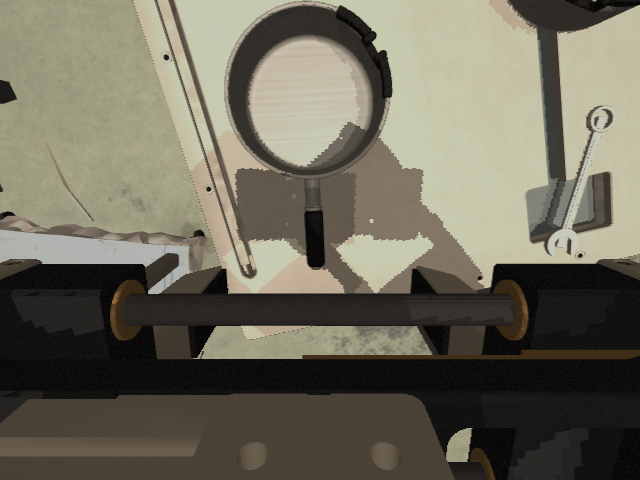

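The wrist view is clear. The medium rim is centred near (308,90), the grip bar runs from (314,208) to (317,268), and the trim is at the right with its notch near (380,60).

```bash
python3 - <<'E'
from h import *
s=robot.observe()
im=cv2.imread("pics/w1.png");g=im.max(2)
# handle black pixels
m=(g<50).astype(np.uint8);m[:200]=0;m[275:]=0;m[:,:295]=0;m[:,335:]=0
ys,xs=np.nonzero(m);w=px2w("wrist",np.c_[xs,ys],.066,s)[:,:2];c=w.mean(0);u,sv,vt=np.linalg.svd(w-c,full_matrices=False)
d=vt[0]*np.sign(vt[0]@[-1,.2]);print("grip c",c,"yaw",np.degrees(np.arctan2(d[1],d[0])),"len",np.ptp((w-c)@d),np.ptp((w-c)@[-d[1],d[0]]))
r=px2w("wrist",[[225,90],[391,97],[308,178.5],[308,1.5],[252,155],[365,152]],.07,s)[:,:2]
A=np.c_[2*r,np.ones(len(r))];q=np.linalg.lstsq(A,(r**2).sum(1),rcond=None)[0];print("ctr",q[:2],"R",np.sqrt(q[2]+q[:2]@q[:2]))
C=q[:2];v=c-C;print("C->grip",np.hypot(*v),np.degrees(np.arctan2(v[1],v[0])))
cr=cv2.resize(im[0:110,330:410],None,fx=5,fy=5,interpolation=cv2.INTER_CUBIC)
cv2.imwrite("pics/trimM.png",cv2.convertScaleAbs(cr,alpha=1.8,beta=20))
E
```

```text
grip c [0.38968161 0.30953844] yaw 169.37972197720495 len 0.04971872481862716 0.01569105754322644
ctr [0.50163384 0.287601  ] R 0.06289750910181396
C->grip 0.1140813468818067 168.91316700021775
```

View pics/trimM.png

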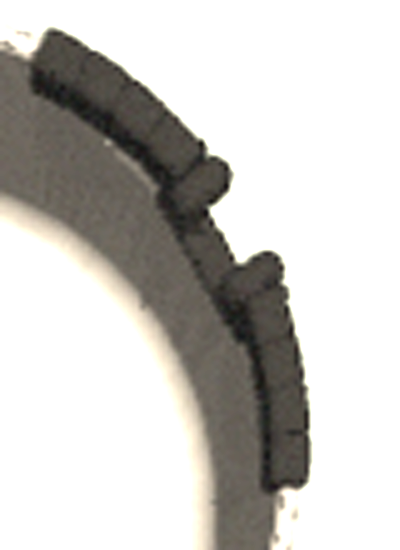

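```bash
python3 - <<'E'
from h import *
s=robot.observe()
C=np.array([.50163,.2876])
for uv in([375.8,46],[370.6,36.6],[381,55.6],[339,10],[388,97.4]):
    p=px2w("wrist",uv,.07,s)[0,:2]-C;print(uv,np.hypot(*p),(np.degrees(np.arctan2(p[1],p[0]))-169.1)%360)
print(goto([.4039,.3069,.051],169.1))
E
```

```text
[375.8, 46] 0.06085622287504421 120.97251609450569
[370.6, 36.6] 0.06136489645750431 127.93868586400981
[381, 55.6] 0.06121025973080364 113.79240825389869
[339, 10] 0.06167057070335249 155.29660238143865
[388, 97.4] 0.06150092536140389 85.71201463040671
(array([-0.0077,  0.1485, -0.0043]), array([ 0.23, -2.62,  0.02]))
```

Emit:
apply_moves:
  plan:
    - [-0.033, 0, 0.046, 0, 0, 0, -1]
    - [-0.065, 0, 0.092, 0, 0, 0, -1]
    - [-0.098, 0, 0.138, 0, 0, 0, -1]
    - [-0.13, 0, 0.185, 0, 0, 0, -1]
    - [-0.163, 0, 0.231, 0, 0, 0, -1]

```text
time: 2.65
tool_pos: [0.5003, 0.0316, 0.1995]
tool_rot: [-1.571, -0.0, 2.903]
contact_force: [0.6, 0.0, -0.1]
opening: 0.0917
```

```bash
python3 - <<'E'
from h import *
import json
s,im=look("wrist","w2.png");print(s["tool_pos"],s["qvel"])
json.dump({k:np.array(v).tolist() for k,v in s.items()},open("s2.json","w"))
c=w2px("wrist",[.5723,.0225,.07],s)[0];print(c)
x,y=int(c[0])-130,max(0,int(c[1])-110)
cv2.imwrite("pics/L2.png",cv2.convertScaleAbs(cv2.resize(im[y:y+200,x:x+260],None,fx=3,fy=3,interpolation=cv2.INTER_CUBIC),alpha=1.6,beta=15));print(x,y)
E
```

```text
[0.50027024 0.03163874 0.19949907] [-0.84511626  0.21566085 -0.32078237  0.00176682  0.0995228  -0.84023064]
[308.26127767 142.56199822]
178 32
```

View pics/L2.png

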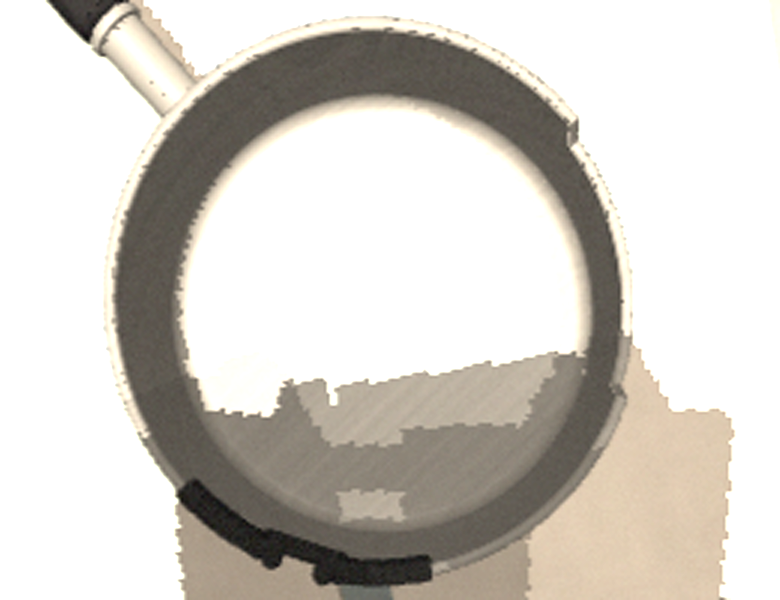

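The large trim's two pads are at crop (268,558) and (325,572), so the slot is near (297,562). The bare lip is on the right and the handle points up-left.

```bash
python3 - <<'E'
from h import *
import json
s=json.load(open("s2.json"))
f=lambda a:np.array(a)/3+[178,32]
r=px2w("wrist",f([[107,290],[375,16],[128,405],[240,52],[500,55],[165,125],[610,455],[450,570]]),.07,s)[:,:2]
A=np.c_[2*r,np.ones(len(r))];q=np.linalg.lstsq(A,(r**2).sum(1),rcond=None)[0];C=q[:2];print("ctr",C,"R",np.sqrt(q[2]+C@C),np.hypot(*(r-C).T))
a=lambda p:(np.hypot(*p),np.degrees(np.arctan2(p[1],p[0])))
print("neck",a(px2w("wrist",f([110,28]),.062,s)[0,:2]-C))
for u in([297,562],[268,555],[325,568],[185,492],[431,570],[572,125],[618,395]):print(u,a(px2w("wrist",f(u),.07,s)[0,:2]-C))
print(goto([.4039,.3069,.151],169.1), robot.observe()["tool_pos"])
E
```

```text
ctr [0.57632455 0.02489059] R 0.07081358536212616 [0.07091967 0.07115611 0.07078965 0.07147813 0.06967685 0.07056819
 0.07183831 0.07005673]
neck (np.float64(0.09765688209108182), np.float64(29.859676733570126))
[297, 562] (np.float64(0.06911055782309557), np.float64(146.5996718789318))
[268, 555] (np.float64(0.07041477818566566), np.float64(139.91982944707192))
[325, 568] (np.float64(0.06855825187130377), np.float64(153.18955033925582))
[185, 492] (np.float64(0.07012445199927544), np.float64(116.8175597722369))
[431, 570] (np.float64(0.06878660440715745), np.float64(178.0231098874423))
[572, 125] (np.float64(0.06773482105666906), np.float64(-60.20811884216832))
[618, 395] (np.float64(0.0667900764879288), np.float64(-120.81456294056481))
(array([ 0.1637,  0.0473, -0.2493]), array([-0.18, -2.98, -0.15])) [0.50292756 0.02578595 0.19951388]
```

Emit:
apply_moves:
  plan:
    - [0.033, 0.01, -0.05, 0, -0.6, 0, -1]
    - [0.066, 0.02, -0.1, 0, -1.2, 0, -1]
    - [0.099, 0.03, -0.15, 0, -1.8, 0, -1]
    - [0.132, 0.04, -0.2, 0, -2.4, 0, -1]
    - [0.164, 0.0475, -0.249, 0, -3, 0, -1]

```text
time: 3.32
tool_pos: [0.3984, 0.3159, 0.1516]
tool_rot: [-1.57, -0.0, 2.955]
contact_force: [1.7, -0.1, 0.4]
opening: 0.0919
```

Emit:
apply_moves:
  plan:
    - [0, 0, 0, 0, 0, 0, -1]
    - [0, 0.0, 0, 0, 0, 0, -1]
    - [0, 0.0, 0, 0, 0, 0, -1]
    - [0, 0.02, 0, 0, 0, 0, -1]
    - [0, 0.04, 0, 0, 0, 0, -1]

```text
time: 3.95
tool_pos: [0.4006, 0.313, 0.1121]
tool_rot: [-1.571, 0.001, 2.953]
contact_force: [0.8, -0.7, 0.4]
opening: 0.092
```

```bash
python3 - <<'E'
from h import *
s,im=look("wrist","w3.png");print(s["tool_pos"],s["tool_rot"],np.abs(s["qvel"]).max())
g=im.max(2);m=(g<50).astype(np.uint8);m[:215]=0;m[290:]=0;m[:,280:360]*=1;m[:,:280]=0;m[:,360:]=0
print(w2px("wrist",[[.3897,.3095,.066],[.5016,.2876,.07]],s))
k,lab,st,ce=cv2.connectedComponentsWithStats(m);i=1+st[1:,4].argmax();ys,xs=np.nonzero(lab==i);print(st[i])
w=px2w("wrist",np.c_[xs,ys],.066,s)[:,:2];c=w.mean(0);u,sv,vt=np.linalg.svd(w-c,full_matrices=False)
d=vt[0]*np.sign(vt[0]@[-1,.2]);print("grip c",c,"yaw",np.degrees(np.arctan2(d[1],d[0])),np.ptp((w-c)@d),np.ptp((w-c)@[-d[1],d[0]]))
print(goto([.4039,.3069,.051],169.1,s))
E
```

```text
[0.40057125 0.3130129  0.11213422] [-1.57132070e+00  9.29574185e-04  2.95259968e+00] 0.3947869966262357
[[327.75075192 279.33776541]
 [330.2294292   74.8159798 ]]
[ 324  237   27   53 1281]
grip c [0.39837156 0.30232078] yaw 168.817054792779 0.03300645509889882 0.015288602115058392
(array([-0.0044,  0.0611,  0.0054]), array([ 0.03,  0.07, -0.05]))
```

Emit:
apply_moves:
  plan:
    - [-0.003, 0.0, 0.006, 0, 0, 0, -1]
    - [-0.003, 0.0, 0.006, 0, 0, 0, -1]
    - [-0.003, 0.0, 0.006, 0, 0, 0, -1]
    - [-0.003, 0.0, 0.006, 0, 0, 0, -1]
    - [-0.003, 0.0, 0.006, 0, 0, 0, -1]

```text
time: 4.62
tool_pos: [0.4015, 0.3079, 0.1124]
tool_rot: [-1.571, 0.0, 2.955]
contact_force: [-0.0, 0.4, -0.1]
opening: 0.0921
```

```bash
python3 - <<'E'
from h import *
s,im=look("wrist","w3.png");print(s["tool_pos"],s["tool_rot"],np.abs(s["qvel"]).max())
g=im.max(2);m=(g<50).astype(np.uint8);m[:215]=0;m[290:]=0;m[:,:280]=0;m[:,360:]=0
k,lab,st,ce=cv2.connectedComponentsWithStats(m);i=1+st[1:,4].argmax();ys,xs=np.nonzero(lab==i);print(st[i])
w=px2w("wrist",np.c_[xs,ys],.066,s)[:,:2];c=w.mean(0);u,sv,vt=np.linalg.svd(w-c,full_matrices=False)
d=vt[0]*np.sign(vt[0]@[-1,.2]);yaw=np.degrees(np.arctan2(d[1],d[0]));print("grip c",c,"yaw",yaw,np.ptp((w-c)@d),np.ptp((w-c)@[-d[1],d[0]]))
inner=c+d*((w-c)@d).min();print("inner end",inner,"centre est",inner-d*.0895)
print(goto([*(inner+d*.0115),.051],yaw,s))
E
```

```text
[0.40147206 0.30787816 0.11238166] [-1.57098894e+00  3.31746852e-04  2.95536377e+00] 0.002968994365395897
[ 317  240   26   50 1204]
grip c [0.39925207 0.30201504] yaw 169.30551833796886 0.031217545199217447 0.015002512993046991
inner end [0.41479995 0.29907879] centre est [0.5027454 0.2824701]
(array([-0.0032,  0.0614,  0.0062]), array([ 0.01,  0.02, -0.02]))
```

Emit:
apply_moves:
  plan:
    - [-0.003, 0.02, 0.006, 0, 0, 0, -1]
    - [-0.003, 0.045, 0.006, 0, 0, 0, -1]
    - [-0.003, 0.0615, 0.006, 0, 0, 0, -1]
    - [-0.003, 0.0615, 0.006, 0, 0, 0, -1]
    - [-0.003, 0.0615, 0.006, 0, 0, 0, -1]
  squeeze: 60

```text
time: 5.3
tool_pos: [0.4036, 0.3016, 0.0512]
tool_rot: [-1.571, 0.001, 2.955]
contact_force: [-0.4, -1.0, -0.4]
opening: 0.0915
```

Emit:
apply_moves:
  plan:
    - [0, 0, 0, 0, 0, 0, 1]
    - [0, 0, 0, 0, 0, 0, 1]
    - [0, 0, 0, 0, 0, 0, 1]
    - [0, 0, 0, 0, 0, 0, 1]
    - [0, 0, 0, 0, 0, 0, 1]
  squeeze: 60

```text
time: 5.92
tool_pos: [0.4033, 0.3013, 0.0507]
tool_rot: [-1.571, 0.0, 2.955]
contact_force: [1.0, -0.5, -0.3]
opening: 0.0464
```

Emit:
apply_moves:
  plan:
    - [0, -0.01, 0, 0, 0, 0, 1]
    - [0, -0.04, 0, 0, 0, 0, 1]
    - [0, -0.08, 0, 0, 0, 0, 1]
    - [0, -0.12, 0, 0, 0, 0, 1]
    - [0, -0.12, 0, 0, 0, 0, 1]

```text
time: 6.55
tool_pos: [0.4049, 0.3022, 0.1744]
tool_rot: [-1.575, 0.006, 2.955]
contact_force: [-0.2, -0.3, -0.0]
opening: 0.0008
```

```bash
python3 - <<'E'
from h import *
s,im=look("wrist","w4.png");print(s["tool_pos"],s["tool_rot"],np.abs(s["qvel"]).max(),s["contact_force"],s["torque"],s["opening"])
s2,sc=look("scene")
u=w2px("scene",s["tool_pos"])[0].astype(int);print(u)
x,y=max(0,u[0]-170),max(0,u[1]-120)
a=cv2.resize(sc[y:y+200,x:x+267],(534,400));b=cv2.resize(im[:240],(534,200))
cv2.imwrite("pics/v4.png",np.vstack([a,b]))
E
```

```text
[0.40492144 0.30222002 0.17435016] [-1.5754079   0.00584681  2.95524213] 0.06945891182433755 [-0.2286671  -0.3315148  -0.04100642] [ 0.04026212  0.05258433 -0.00062102] 0.0008080568386496956
[318 351]
```

View pics/v4.png

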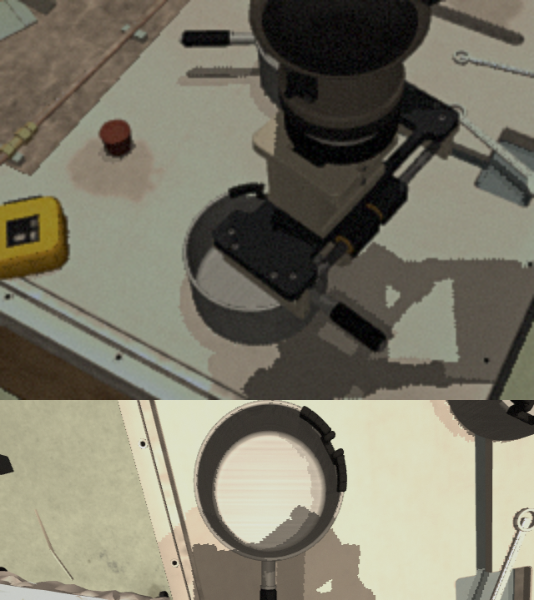

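The fingers hadn't finished closing before the lift, so the pan is still in place. I'll open, go back down and give them more time.

Emit:
apply_moves:
  plan:
    - [0, 0, 0, 0, 0, 0, 0]
    - [0, 0, 0, 0, 0, 0, 0]
    - [0, 0, 0, 0, 0, 0, 0]
    - [0, 0, 0, 0, 0, 0, 0]
    - [0, 0.04, 0, 0, 0, 0, 0]

```text
time: 7.28
tool_pos: [0.4053, 0.3024, 0.1325]
tool_rot: [-1.575, 0.006, 2.955]
contact_force: [0.4, -0.2, -1.7]
opening: 0.0439
```

Emit:
apply_moves:
  plan:
    - [0, 0.03, 0, 0, 0, 0, 0]
    - [0, 0.06, 0, 0, 0, 0, 0]
    - [0, 0.0805, 0, 0, 0, 0, 0]
    - [0, 0.0805, 0, 0, 0, 0, 1]
    - [0, 0.0805, 0, 0, 0, 0, 1]

```text
time: 7.9
tool_pos: [0.4038, 0.3015, 0.0509]
tool_rot: [-1.571, 0.001, 2.955]
contact_force: [-0.1, 0.1, -0.2]
opening: 0.0302
```

Emit:
apply_moves:
  plan:
    - [0, 0, 0, 0, 0, 0, 1]
    - [0, 0, 0, 0, 0, 0, 1]
    - [0, 0, 0, 0, 0, 0, 1]
    - [0, 0, 0, 0, 0, 0, 1]
    - [0, 0, 0, 0, 0, 0, 1]

```text
time: 8.52
tool_pos: [0.4035, 0.3015, 0.0508]
tool_rot: [-1.571, 0.001, 2.955]
contact_force: [-1.8, -0.1, 5.8]
opening: 0.0153
```

Emit:
apply_moves:
  plan:
    - [0, -0.015, 0, 0, 0, 0, 1]
    - [0, -0.04, 0, 0, 0, 0, 1]
    - [0, -0.07, 0, 0, 0, 0, 1]
    - [0, -0.1, 0, 0, 0, 0, 1]
    - [0, -0.1, 0, 0, 0, 0, 1]

```text
time: 9.15
tool_pos: [0.4043, 0.3019, 0.1523]
tool_rot: [-1.574, 0.004, 2.955]
contact_force: [-0.5, 0.2, -2.6]
opening: 0.0153
```

```bash
python3 - <<'E'
from h import *
s,im=look("wrist","w5.png");print(s["tool_pos"],s["tool_rot"],np.abs(s["qvel"]).max(),s["contact_force"],s["torque"],s["opening"])
s2,sc=look("scene")
u=w2px("scene",s["tool_pos"])[0].astype(int);print(u)
x,y=max(0,u[0]-170),max(0,u[1]-120)
a=cv2.resize(sc[y:y+200,x:x+267],(534,400));b=cv2.resize(im[:240],(534,200))
cv2.imwrite("pics/v5.png",np.vstack([a,b]))
E
```

```text
[0.40429148 0.30192635 0.15234342] [-1.57384523  0.00368238  2.95523447] 0.055131902032746254 [-0.52535344  0.21636927 -2.60878004] [ 0.13518093  0.19829619 -0.03757157] 0.015281223126922
[318 358]
```

View pics/v5.png

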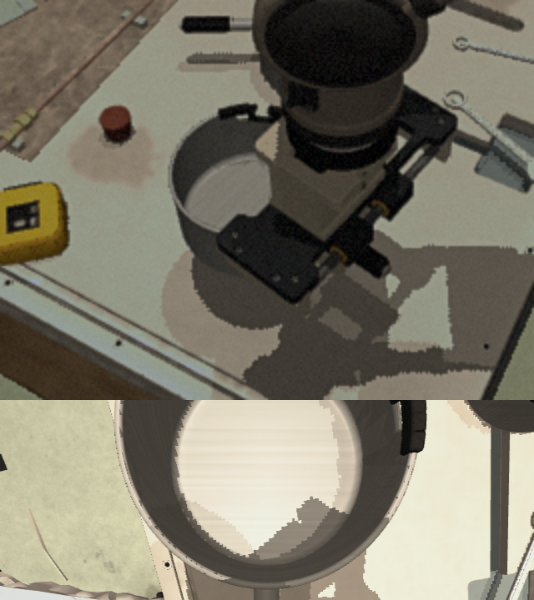

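The pan is lifted: -2.6 N on the wrist and a 15.3 mm opening. It hangs nearly level. Before placing it I'll refine the large pan's centre from the unobstructed top image and cross-check on the medium pan, which I know from a settled view.

```bash
python3 - <<'E'
from h import *
from scipy.optimize import least_squares
from scipy.ndimage import map_coordinates
im=cv2.imread("pics/top0.png").max(2).astype(float);im=cv2.GaussianBlur(im,(0,0),.8)
for n,C,R in[("L",(.5763,.029),.070),("M",(.5027,.2825),.0625),("S",(.547,-.295),.055)]:
    C=np.array(C)
    for it in range(4):
        P=[]
        for a in np.radians(np.arange(0,360,4)):
            r=np.arange(R-.010,R+.010,.0005)
            w=np.c_[C[0]+r*np.cos(a),C[1]+r*np.sin(a),np.full(len(r),.07)]
            u=w2px("top",w);v=map_coordinates(im,[u[:,1],u[:,0]],order=1);g=np.gradient(v)
            i=g.argmax()
            if g[i]>2: P.append(w[i,:2])
        P=np.array(P);q=least_squares(lambda x:np.hypot(*(P-x).T)-R,C,loss="soft_l1",f_scale=.001);C=q.x
    e=np.hypot(*(P-C).T)-R
    print(n,np.round(C,4),len(P),"inl",(abs(e)<.002).sum(),"med",np.median(e))
E
```

```text
L [0.5727 0.0236] 90 inl 64 med 0.001251711566865224
M [0.4991 0.2728] 86 inl 33 med 0.0032529962905912396
S [ 0.5547 -0.2946] 88 inl 35 med 0.0029665170741380066
```

Emit:
apply_moves:
  plan:
    - [-0.045, -0.01, 0.014, 0, 6, 0, 1]
    - [-0.09, -0.02, 0.028, 0, 12, 0, 1]
    - [-0.14, -0.02, 0.043, 0, 18, 0, 1]
    - [-0.184, -0.02, 0.057, 0, 22.7, 0, 1]
    - [-0.184, -0.02, 0.057, 0, 22.7, 0, 1]

```text
time: 9.88
tool_pos: [0.5751, 0.2088, 0.1674]
tool_rot: [-1.568, -0.002, 2.555]
contact_force: [-0.3, 0.3, -1.9]
opening: 0.0158
```

Emit:
apply_moves:
  plan:
    - [0, 0, 0, 0, 0, 0, 1]
    - [0, 0, 0, 0, 0, 0, 1]
    - [0, 0, 0, 0, 0, 0, 1]
    - [0, 0, 0, 0, 0, 0, 1]
    - [0, 0, 0, 0, 0, 0, 1]

```text
time: 10.5
tool_pos: [0.5734, 0.2114, 0.1704]
tool_rot: [-1.571, 0.0, 2.559]
contact_force: [-0.5, -0.1, -2.7]
opening: 0.0153
```

```bash
python3 - <<'E'
from h import *
import json
s,im=look("wrist","w6.png");print(s["tool_pos"],np.degrees(s["tool_rot"]),np.abs(s["qvel"]).max())
json.dump({k:np.array(v).tolist() for k,v in s.items()},open("s6.json","w"))
print(w2px("wrist",[[.5765,.031,.07]],s))
cv2.imwrite("pics/v6.png",cv2.convertScaleAbs(cv2.resize(im[:300],(800,375)),alpha=1.5,beta=10))
E
```

```text
[0.57337353 0.21142955 0.1704017 ] [-9.00113716e+01  1.46863128e-02  1.46646429e+02] 0.0028069418292820817
[[536.36406177  96.65612815]]
```

View pics/v6.png

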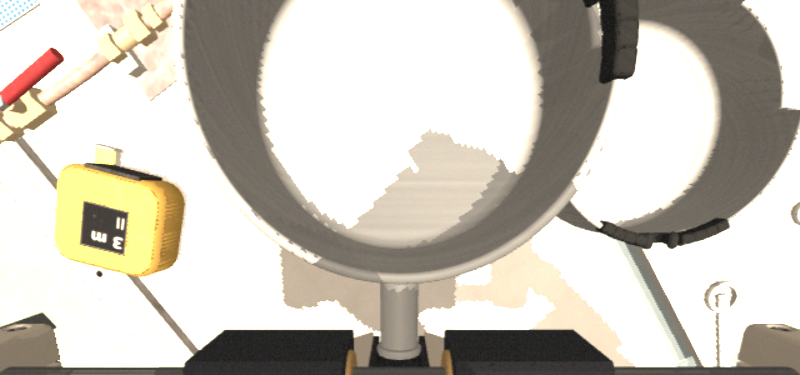

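The settled view shows the large trim's pads at about (637,238) and (672,240), with the slot between them near (655,239). Part of the large rim is visible on the right.

```bash
python3 - <<'E'
from h import *
import json
from scipy.optimize import least_squares
from scipy.ndimage import map_coordinates
s=json.load(open("s6.json"));im=cv2.imread("pics/w6.png").max(2).astype(float)
C=np.array([.5765,.031])
for it in range(3):
    P=[]
    for a in np.radians(np.r_[np.arange(182,235,3)]):
        r=np.arange(.058,.078,.0003);w=np.c_[C[0]+r*np.cos(a),C[1]+r*np.sin(a),np.full(len(r),.07)]
        u=w2px("wrist",w,s)
        if u[:,0].max()>638 or u[:,1].min()<1:continue
        v=map_coordinates(im,[u[:,1],u[:,0]],order=1);g=np.gradient(v);i=g.argmax();P.append([*w[i,:2],r[i],g[i],np.degrees(a),*u[i]])
    P=np.array(P)
    q=least_squares(lambda x:np.hypot(*(P[:,:2]-x).T)-.0675,C,loss="soft_l1",f_scale=.001);C=q.x
    print(C,len(P))
print(np.round(P[:,2:],4))
v=lambda a:np.array(a)/1.25
for uv in([655,239],[637,239],[672,240],[601,224],[727,224]):
    p=px2w("wrist",v(uv),.07,s)[0,:2];d=p-C;print(uv,p,np.hypot(*d),np.degrees(np.arctan2(d[1],d[0])))
# medium: neck position in held state, rim bottom
print("M rim near", px2w("wrist",v([400,283]),.070+.1704-.0508,s), s["tool_pos"])
E
```

```text
[0.57668619 0.02762033] 13
[0.57740726 0.02598471] 12
[0.57704046 0.02744206] 11
[[6.880000e-02 2.493150e+01 1.820000e+02 5.850105e+02 1.745628e+02]
 [6.760000e-02 2.404410e+01 1.850000e+02 5.888095e+02 1.701957e+02]
 [6.730000e-02 2.519390e+01 1.880000e+02 5.929939e+02 1.666646e+02]
 [6.730000e-02 2.756090e+01 1.910000e+02 5.972617e+02 1.632535e+02]
 [6.730000e-02 2.438050e+01 1.940000e+02 6.014081e+02 1.596369e+02]
 [6.730000e-02 2.396070e+01 1.970000e+02 6.054223e+02 1.558216e+02]
 [6.730000e-02 2.221130e+01 2.000000e+02 6.092938e+02 1.518151e+02]
 [6.730000e-02 2.202140e+01 2.030000e+02 6.130119e+02 1.476254e+02]
 [6.730000e-02 2.174460e+01 2.060000e+02 6.165663e+02 1.432610e+02]
 [6.700000e-02 2.257560e+01 2.090000e+02 6.196130e+02 1.385257e+02]
 [6.730000e-02 2.076370e+01 2.120000e+02 6.231433e+02 1.340451e+02]]
[655, 239] [0.52191801 0.0655236 ] 0.06699767628692041 145.36120311141835
[637, 239] [0.52771718 0.07432254] 0.06804825577672269 136.45453035286562
[672, 240] [0.51590149 0.05745676] 0.06810914668113272 153.85237952277063
[601, 224] [0.54713066 0.08799861] 0.06754030231801744 116.28546448396223
[727, 224] [0.50688752 0.02693646] 0.07015475848668176 -179.58707554443205
M rim near [[0.60454619 0.19040693 0.1896    ]] [0.5733735265623405, 0.2114295548974472, 0.1704017007015647]
```

Emit:
apply_moves:
  plan:
    - [-0.001, 0, 0.045, 0, 0.6, 0, 1]
    - [-0.003, 0, 0.09, 0, 0.6, 0, 1]
    - [-0.0045, 0, 0.135, 0, 0.6, 0, 1]
    - [-0.0045, 0, 0.15, 0, 0.6, 0, 1]
    - [-0.0045, 0, 0.15, 0, 0.6, 0, 1]

```text
time: 11.18
tool_pos: [0.4949, 0.0831, 0.1706]
tool_rot: [-1.571, 0.001, 2.547]
contact_force: [-0.3, 0.7, -1.9]
opening: 0.0152
```

Emit:
apply_moves:
  plan:
    - [0, 0.0, 0, 0, 0, 0, 1]
    - [0, 0.0, 0, 0, 0, 0, 1]
    - [0, 0.015, 0, 0, 0, 0, 1]
    - [0, 0.03, 0, 0, 0, 0, 1]
    - [0, 0.03, 0, 0, 0, 0, 1]

```text
time: 11.8
tool_pos: [0.4942, 0.084, 0.1391]
tool_rot: [-1.569, -0.002, 2.549]
contact_force: [-0.6, -0.3, -2.2]
opening: 0.0155
```

```bash
python3 - <<'E'
from h import *
s,im=look("wrist","w7.png");print(s["tool_pos"],np.degrees(s["tool_rot"]),s["contact_force"],s["torque"],goto([.4947,.0837,.14],146))
s2,sc=look("scene");x,y=210,140
a=cv2.resize(sc[y:y+200,x:x+200],(560,560))
cv2.imwrite("pics/v7.png",cv2.convertScaleAbs(a,alpha=1.4))
E
```

```text
[0.49422841 0.08400701 0.13912365] [-8.99123211e+01 -1.25472066e-01  1.46070848e+02] [-0.5954783  -0.33673224 -2.17415607] [0.25723536 0.26599692 0.01454223] (array([-0.    , -0.0001,  0.0002]), array([-0.03,  0.06,  0.04]))
```

View pics/v7.png

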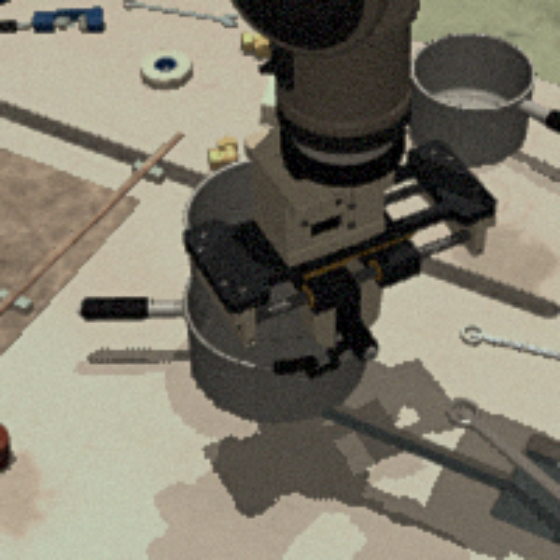

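The medium pan is hovering over the large one, aligned as far as I can see. I'll lower it in steps and watch the force.

Emit:
apply_moves:
  plan:
    - [0, 0.01, 0, 0, 0, 0, 1]
    - [0, 0.02, 0, 0, 0, 0, 1]
    - [0, 0.03, 0, 0, 0, 0, 1]
    - [0, 0.035, 0, 0, 0, 0, 1]
    - [0, 0.035, 0, 0, 0, 0, 1]

```text
time: 12.52
tool_pos: [0.4945, 0.0834, 0.1047]
tool_rot: [-1.57, -0.001, 2.548]
contact_force: [-0.2, 0.3, -3.0]
opening: 0.0154
```

Emit:
apply_moves:
  plan:
    - [0, 0.01, 0, 0, 0, 0, 1]
    - [0, 0.018, 0, 0, 0, 0, 1]
    - [0, 0.025, 0, 0, 0, 0, 1]
    - [0, 0.025, 0, 0, 0, 0, 1]
    - [0, 0.025, 0, 0, 0, 0, 1]

```text
time: 13.15
tool_pos: [0.4949, 0.0834, 0.0803]
tool_rot: [-1.571, 0.0, 2.549]
contact_force: [0.4, -0.0, -3.4]
opening: 0.0152
```

Emit:
apply_moves:
  plan:
    - [0, 0.002, 0, 0, 0, 0, 1]
    - [0, 0.004, 0, 0, 0, 0, 1]
    - [0, 0.006, 0, 0, 0, 0, 1]
    - [0, 0.007, 0, 0, 0, 0, 1]
    - [0, 0.007, 0, 0, 0, 0, 1]

```text
time: 13.78
tool_pos: [0.4947, 0.0834, 0.0731]
tool_rot: [-1.571, -0.0, 2.549]
contact_force: [0.0, 0.1, -2.1]
opening: 0.0159
```

Emit:
apply_moves:
  plan:
    - [0, 0.001, 0, 0, 0, 0, 1]
    - [0, 0.002, 0, 0, 0, 0, 1]
    - [0, 0.003, 0, 0, 0, 0, 1]
    - [0, 0.004, 0, 0, 0, 0, 1]
    - [0, 0.004, 0, 0, 0, 0, 1]

```text
time: 14.4
tool_pos: [0.4948, 0.0835, 0.0694]
tool_rot: [-1.571, 0.0, 2.549]
contact_force: [-1.3, 1.4, 1.1]
opening: 0.0158
```

Emit:
apply_moves:
  plan:
    - [0, 0.0005, 0, 0, 0, 0, 1]
    - [0, 0.001, 0, 0, 0, 0, 1]
    - [0, 0.0015, 0, 0, 0, 0, 1]
    - [0, 0.002, 0, 0, 0, 0, 1]
    - [0, 0.002, 0, 0, 0, 0, 1]

```text
time: 15.02
tool_pos: [0.4949, 0.0837, 0.0683]
tool_rot: [-1.572, 0.001, 2.549]
contact_force: [-5.3, 3.4, 10.7]
opening: 0.0155
```

Emit:
apply_moves:
  plan:
    - [0.001, -0.001, 0, 0, 0, 0, 1]
    - [0.002, -0.001, 0, 0, 0, 0, 1]
    - [0.002, -0.001, 0, 0, 0, 0, 1]
    - [0.002, -0.001, 0, 0, 0, 0, 1]
    - [0.002, -0.001, 0, 0, 0, 0, 1]

```text
time: 15.65
tool_pos: [0.4938, 0.0844, 0.0685]
tool_rot: [-1.571, 0.001, 2.548]
contact_force: [3.0, -2.3, 5.0]
opening: 0.0155
```

Emit:
apply_moves:
  plan:
    - [0, 0, 0.001, 0, -0.57, 0, 1]
    - [0, 0, 0.002, 0, -1.14, 0, 1]
    - [0, 0, 0.003, 0, -1.7, 0, 1]
    - [0, 0, 0.003, 0, -1.7, 0, 1]
    - [0, 0, 0.003, 0, -1.7, 0, 1]

```text
time: 16.27
tool_pos: [0.4914, 0.082, 0.0679]
tool_rot: [-1.571, -0.0, 2.578]
contact_force: [3.8, -2.4, -1.5]
opening: 0.0156
```

Emit:
apply_moves:
  plan:
    - [-0.001, 0, 0, 0, 0, 0, 1]
    - [-0.001, 0.0005, 0, 0, 0, 0, 1]
    - [-0.001, 0.001, 0, 0, 0, 0, 1]
    - [-0.001, 0.0015, 0, 0, 0, 0, 1]
    - [-0.001, 0.0015, 0, 0, 0, 0, 1]

```text
time: 16.9
tool_pos: [0.4918, 0.0815, 0.0667]
tool_rot: [-1.57, -0.001, 2.578]
contact_force: [-1.6, -1.2, 4.1]
opening: 0.0154
```

Emit:
apply_moves:
  plan:
    - [0, 0, 0.0005, 0, -0.3, 0, 1]
    - [0, 0, 0.001, 0, -0.6, 0, 1]
    - [0, 0, 0.0015, 0, -0.9, 0, 1]
    - [0, 0, 0.0015, 0, -0.9, 0, 1]
    - [0, 0, 0.0015, 0, -0.9, 0, 1]

```text
time: 17.52
tool_pos: [0.4914, 0.0803, 0.0666]
tool_rot: [-1.571, -0.0, 2.594]
contact_force: [-0.9, -1.2, 1.0]
opening: 0.0154
```

Emit:
apply_moves:
  plan:
    - [0, 0, 0.0005, 0, -0.3, 0, 1]
    - [0, 0, 0.001, 0, -0.6, 0, 1]
    - [0, 0, 0.0015, 0, -0.9, 0, 1]
    - [0, 0, 0.0015, 0, -0.9, 0, 1]
    - [0, 0, 0.0015, 0, -0.9, 0, 1]

```text
time: 18.15
tool_pos: [0.4908, 0.0791, 0.0667]
tool_rot: [-1.571, 0.0, 2.61]
contact_force: [0.4, 2.3, -1.1]
opening: 0.0153
```

Emit:
apply_moves:
  plan:
    - [0, 0.0005, 0, 0, 0, 0, 1]
    - [0, 0.001, 0, 0, 0, 0, 1]
    - [0, 0.0015, 0, 0, 0, 0, 1]
    - [0, 0.0015, 0, 0, 0, 0, 1]
    - [0, 0.0015, 0, 0, 0, 0, 1]

```text
time: 18.77
tool_pos: [0.491, 0.079, 0.0654]
tool_rot: [-1.571, 0.001, 2.61]
contact_force: [0.2, 2.6, 4.0]
opening: 0.0156
```

Emit:
apply_moves:
  plan:
    - [0, 0, -0.0006, 0, 0.35, 0, 1]
    - [0, 0.001, -0.0006, 0, 0.35, 0, 1]
    - [0, 0.002, -0.0006, 0, 0.35, 0, 1]
    - [0, 0.003, -0.0006, 0, 0.35, 0, 1]
    - [0, 0.003, -0.0006, 0, 0.35, 0, 1]

```text
time: 19.4
tool_pos: [0.4915, 0.0793, 0.0625]
tool_rot: [-1.571, 0.001, 2.603]
contact_force: [0.4, 1.1, 6.0]
opening: 0.0156
```

Emit:
apply_moves:
  plan:
    - [0, 0.001, 0, 0, 0, 0, 1]
    - [0, 0.002, 0, 0, 0, 0, 1]
    - [0, 0.003, 0, 0, 0, 0, 1]
    - [0, 0.004, 0, 0, 0, 0, 1]
    - [0, 0.004, 0, 0, 0, 0, 1]

```text
time: 20.02
tool_pos: [0.4905, 0.0794, 0.0575]
tool_rot: [-1.57, -0.001, 2.604]
contact_force: [1.9, -1.2, -4.4]
opening: 0.0153
```

It snapped: the force went from +6 to -4.4 N. I'll press the last few millimetres home.

Emit:
apply_moves:
  plan:
    - [0, 0.001, 0, 0, 0, 0, 1]
    - [0, 0.002, 0, 0, 0, 0, 1]
    - [0, 0.003, 0, 0, 0, 0, 1]
    - [0, 0.003, 0, 0, 0, 0, 1]
    - [0, 0.003, 0, 0, 0, 0, 1]

```text
time: 20.65
tool_pos: [0.4907, 0.0795, 0.0552]
tool_rot: [-1.57, -0.0, 2.604]
contact_force: [-1.8, 0.7, 0.0]
opening: 0.0155
```

Emit:
apply_moves:
  plan:
    - [0, 0.0005, 0, 0, 0, 0, 1]
    - [0, 0.001, 0, 0, 0, 0, 1]
    - [0, 0.0015, 0, 0, 0, 0, 1]
    - [0, 0.0015, 0, 0, 0, 0, 1]
    - [0, 0.0015, 0, 0, 0, 0, 1]

```text
time: 21.28
tool_pos: [0.4905, 0.0797, 0.0548]
tool_rot: [-1.571, -0.0, 2.604]
contact_force: [-6.4, 1.8, 13.5]
opening: 0.0158
```

Emit:
apply_moves:
  plan:
    - [0, 0, 0, 0, 0, 0, 0]
    - [0, 0, 0, 0, 0, 0, 0]
    - [0, 0, 0, 0, 0, 0, 0]
    - [0, 0, 0, 0, 0, 0, 0]
    - [0, 0, 0, 0, 0, 0, 0]

```text
time: 21.9
tool_pos: [0.491, 0.0794, 0.0536]
tool_rot: [-1.571, -0.0, 2.603]
contact_force: [0.7, -0.4, -0.5]
opening: 0.0455
```

Emit:
apply_moves:
  plan:
    - [0, -0.03, 0, 0, 0, 0, -0.2]
    - [0, -0.07, 0, 0, 0, 0, -0.2]
    - [0, -0.11, 0, 0, 0, 0, -0.2]
    - [0, -0.145, 0, 0, 0, 0, -0.2]
    - [0, -0.145, 0, 0, 0, 0, -0.2]

```text
time: 22.52
tool_pos: [0.4925, 0.0796, 0.2013]
tool_rot: [-1.574, 0.005, 2.604]
contact_force: [-0.7, -0.1, 0.0]
opening: 0.0552
```

Emit:
apply_moves:
  plan:
    - [0, 0, 0, 0, 0, 0, -0.2]
    - [0, 0, 0, 0, 0, 0, -0.2]
    - [0, 0, 0, 0, 0, 0, -0.2]
    - [0, 0, 0, 0, 0, 0, -0.2]
    - [0, 0, 0, 0, 0, 0, -0.2]

```text
time: 23.15
tool_pos: [0.491, 0.0795, 0.1985]
tool_rot: [-1.571, -0.0, 2.604]
contact_force: [-0.6, 0.2, -0.4]
opening: 0.0552
```

```bash
python3 - <<'E'
from h import *
import json
s,im=look("wrist","w8.png");print(s["tool_pos"],np.degrees(s["tool_rot"]),s["contact_force"],s["qpos"],np.abs(s["qvel"]).max())
json.dump({k:np.array(v).tolist() for k,v in s.items()},open("s8.json","w"))
cv2.imwrite("pics/v8.png",cv2.convertScaleAbs(cv2.resize(im[:300],(800,375)),alpha=1.5,beta=10))
E
```

```text
[0.49095573 0.07951419 0.19847408] [-8.99855447e+01 -1.65554919e-02  1.49172125e+02] [-0.58589818  0.23360849 -0.3640268 ] [ 6.38125464e-03  3.28757617e-01  1.65956988e+00 -7.23676602e-05
  1.15364300e+00  2.11525480e+00] 0.002257616611008862
```

View pics/v8.png

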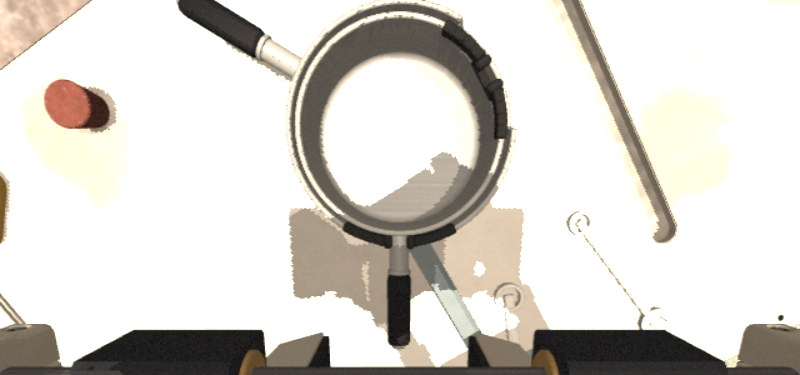

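The medium pan is seated, with its neck between the trim pads. The medium trim slot is near (488,75) in the view. Moving on to the small pan.

Emit:
apply_moves:
  plan:
    - [-0.025, 0, 0.053, 0, 0, 0, 0]
    - [-0.05, 0, 0.106, 0, 0, 0, 0]
    - [-0.075, 0, 0.159, 0, 0, 0, 0]
    - [-0.1, 0, 0.212, 0, 0, 0, 0]
    - [-0.125, 0, 0.265, 0, 0, 0, 0]

```text
time: 23.82
tool_pos: [0.4622, -0.214, 0.1989]
tool_rot: [-1.571, 0.001, 2.603]
contact_force: [-0.2, -0.7, 0.1]
opening: 0.0462
```

Emit:
apply_moves:
  plan:
    - [-0.026, 0.015, 0.053, 0, -8, 0, 0]
    - [-0.026, 0.03, 0.053, 0, -16, 0, 0]
    - [-0.026, 0.045, 0.053, 0, -21, 0, 0]
    - [-0.026, 0.045, 0.053, 0, -21, 0, 0]
    - [-0.026, 0.045, 0.053, 0, -21, 0, 0]

```text
time: 24.45
tool_pos: [0.458, -0.271, 0.1543]
tool_rot: [-1.57, 0.001, 2.969]
contact_force: [0.3, 0.3, 0.5]
opening: 0.0456
```

Emit:
apply_moves:
  plan:
    - [0, 0, 0, 0, 0, 0, 0]
    - [0, 0, 0, 0, 0, 0, 0]
    - [0, 0, 0, 0, 0, 0, 0]
    - [0, 0, 0, 0, 0, 0, 0]
    - [0, 0, 0, 0, 0, 0, 0]

```text
time: 25.08
tool_pos: [0.4577, -0.2709, 0.1537]
tool_rot: [-1.571, 0.0, 2.97]
contact_force: [0.1, -0.3, -1.0]
opening: 0.0459
```

```bash
python3 - <<'E'
from h import *
import json
s8=json.load(open("s8.json"));C=np.array([.5773,.028])
for uv in([488.5,75],[480,62],[497,88]):
    d=px2w("wrist",np.array(uv)/1.25,.074,s8)[0,:2]-C;print("slot",np.hypot(*d),np.degrees(np.arctan2(d[1],d[0]))%360)
nk=px2w("wrist",np.array([399,255])/1.25,.069,s8)[0,:2]-C;print("neck yaw",np.degrees(np.arctan2(nk[1],nk[0])))
s,im=look("wrist","w9.png");print(s["tool_pos"],np.degrees(s["tool_rot"]),np.abs(s["qvel"]).max())
g=im.max(2);m=(g<50).astype(np.uint8);m[:150]=0;m[262:]=0;m[:,:200]=0;m[:,440:]=0
k,lab,st,ce=cv2.connectedComponentsWithStats(m)
for i in range(1,k):
    if st[i,4]<300:continue
    ys,xs=np.nonzero(lab==i);w=px2w("wrist",np.c_[xs,ys],.066,s)[:,:2];c=w.mean(0);u,sv,vt=np.linalg.svd(w-c,full_matrices=False)
    d=vt[0]*np.sign(vt[0]@[-1,.2]);yaw=np.degrees(np.arctan2(d[1],d[0]));inner=c+d*((w-c)@d).min()
    print(st[i],"grip c",c,"yaw",yaw,np.ptp((w-c)@d),np.ptp((w-c)@[-d[1],d[0]]),"inner",inner,"C",inner-d*.082)
    print(goto([*(inner+d*.0115),.051],yaw,s))
E
```

```text
slot 0.060748392267415095 268.49373987449786
slot 0.06011524136208851 276.7247039769496
slot 0.06262928639073283 260.48409451264627
neck yaw 149.5534247186118
[ 0.4576963  -0.2709415   0.15374416] [-8.99946608e+01  3.44347927e-03  1.70167592e+02] 0.001135144755066854
[317 214  23  48 979] grip c [ 0.46151915 -0.2784595 ] yaw 167.6561952868944 0.03496434556996557 0.015264479992548652 inner [ 0.47853213 -0.28218255] C [ 0.55863649 -0.29971229]
(array([-0.011 ,  0.1027,  0.007 ]), array([-0.01,  2.51, -0.  ]))
```

Emit:
apply_moves:
  plan:
    - [-0.006, 0.035, 0.004, 0, 1.5, 0, 0]
    - [-0.011, 0.07, 0.007, 0, 2.5, 0, 0]
    - [-0.011, 0.103, 0.007, 0, 2.5, 0, 0]
    - [-0.011, 0.103, 0.007, 0, 2.5, 0, 0]
    - [-0.011, 0.103, 0.007, 0, 2.5, 0, 1]
  squeeze: 60

```text
time: 25.75
tool_pos: [0.4679, -0.2802, 0.0518]
tool_rot: [-1.57, 0.001, 2.926]
contact_force: [-0.3, -0.5, 0.5]
opening: 0.04
```

Emit:
apply_moves:
  plan:
    - [0, 0, 0, 0, 0, 0, 1]
    - [0, 0, 0, 0, 0, 0, 1]
    - [0, 0, 0, 0, 0, 0, 1]
    - [0, 0, 0, 0, 0, 0, 1]
    - [0, 0, 0, 0, 0, 0, 1]

```text
time: 26.38
tool_pos: [0.4674, -0.28, 0.0514]
tool_rot: [-1.57, 0.001, 2.926]
contact_force: [-1.2, -0.6, 6.6]
opening: 0.0158
```

```bash
python3 - <<'E'
from h import *
s=robot.observe();print(s["tool_pos"],np.degrees(s["tool_rot"]),s["opening"],s["contact_force"])
C=np.array([.5773,.028]);y=np.radians(268.8)
p=C+.0935*np.array([np.cos(y),np.sin(y)]);print(p,goto([*p,.165],-91.2))
E
```

```text
[ 0.4674237  -0.27998831  0.05135367] [-8.99648003e+01  3.72293208e-02  1.67670528e+02] 0.01575831338429705 [-1.22800903 -0.56541175  6.60415575]
[ 0.57534188 -0.06547949] (array([-0.0597, -0.1138, -0.2325]), array([-6.0000e-02, -1.0113e+02,  0.0000e+00]))
```

Emit:
apply_moves:
  plan:
    - [0, -0.015, 0, 0, 0, 0, 1]
    - [0, -0.045, 0, 0, 0, 0, 1]
    - [0, -0.08, 0, 0, 0, 0, 1]
    - [0, -0.114, 0, 0, 0, 0, 1]
    - [0, -0.114, 0, 0, 0, 0, 1]

```text
time: 27.0
tool_pos: [0.4685, -0.2805, 0.1676]
tool_rot: [-1.568, 0.005, 2.927]
contact_force: [0.3, 0.3, -2.2]
opening: 0.0157
```

Emit:
apply_moves:
  plan:
    - [-0.006, 0, -0.025, 0, -10, 0, 1]
    - [-0.012, 0, -0.05, 0, -20, 0, 1]
    - [-0.018, 0, -0.075, 0, -30, 0, 1]
    - [-0.024, 0, -0.1, 0, -40, 0, 1]
    - [-0.03, 0, -0.125, 0, -50, 0, 1]

```text
time: 27.62
tool_pos: [0.5228, -0.1628, 0.1631]
tool_rot: [-1.573, -0.001, -2.478]
contact_force: [0.5, -0.4, -3.6]
opening: 0.0155
```

Emit:
apply_moves:
  plan:
    - [0, 0, 0, 0, -10, 0, 1]
    - [0, 0, 0, 0, -20, 0, 1]
    - [0, 0, 0, 0, -30, 0, 1]
    - [0, 0, 0, 0, -40, 0, 1]
    - [0, 0, 0, 0, -51, 0, 1]

```text
time: 28.25
tool_pos: [0.5225, -0.1637, 0.1631]
tool_rot: [-1.573, 0.001, -1.592]
contact_force: [0.3, 0.6, -2.6]
opening: 0.0156
```

Emit:
apply_moves:
  plan:
    - [0, 0, 0, 0, 0, 0, 1]
    - [0, 0, 0, 0, 0, 0, 1]
    - [0, 0, 0, 0, 0, 0, 1]
    - [0, 0, 0, 0, 0, 0, 1]
    - [0, 0, 0, 0, 0, 0, 1]

```text
time: 28.88
tool_pos: [0.5233, -0.164, 0.1647]
tool_rot: [-1.571, -0.0, -1.599]
contact_force: [0.2, -1.1, -1.9]
opening: 0.0157
```

```bash
python3 - <<'E'
from h import *
s,im=look("wrist","w10.png");print(s["tool_pos"],np.degrees(s["tool_rot"]),s["opening"],s["contact_force"],s["qpos"])
p=[.57534,-.06548,.165];print(goto(p,-91.2))
E
```

```text
[ 0.52332973 -0.16401074  0.1647346 ] [-8.99954059e+01 -7.39136578e-03 -9.16162880e+01] 0.01573647414701346 [ 0.23593156 -1.06527964 -1.89305793] [-4.43416495e-01  4.52046948e-01  1.56705670e+00 -9.51018025e-05
  1.12236360e+00 -4.15165726e-01]
(array([-0.1   , -0.0003,  0.0492]), array([-0.01, -0.41,  0.01]))
```

Emit:
apply_moves:
  plan:
    - [-0.033, 0, 0.016, 0, -0.6, 0, 1]
    - [-0.067, 0, 0.033, 0, -0.6, 0, 1]
    - [-0.1, 0, 0.049, 0, -0.6, 0, 1]
    - [-0.1, 0, 0.049, 0, -0.6, 0, 1]
    - [-0.1, 0, 0.049, 0, -0.6, 0, 1]

```text
time: 29.55
tool_pos: [0.5748, -0.0656, 0.1646]
tool_rot: [-1.571, -0.0, -1.588]
contact_force: [0.2, -0.2, -2.8]
opening: 0.0153
```

Emit:
apply_moves:
  plan:
    - [0, 0, 0, 0, 0, 0, 1]
    - [0, 0.01, 0, 0, 0, 0, 1]
    - [0, 0.02, 0, 0, 0, 0, 1]
    - [0, 0.03, 0, 0, 0, 0, 1]
    - [0, 0.03, 0, 0, 0, 0, 1]

```text
time: 30.18
tool_pos: [0.5744, -0.0653, 0.1334]
tool_rot: [-1.573, 0.0, -1.588]
contact_force: [-0.0, 0.2, -2.1]
opening: 0.0151
```

```bash
python3 - <<'E'
from h import *
s,im=look("wrist","w11.png");print(s["tool_pos"],np.degrees(s["tool_rot"]),s["opening"],s["contact_force"])
print(goto([.57534,-.06548,.135],-91))
E
```

```text
[ 0.574362   -0.06531854  0.13335023] [-9.01440969e+01  2.77113651e-02 -9.09920992e+01] 0.015054297298592957 [-0.02486191  0.19518704 -2.05519949]
(array([ 0.0001, -0.0009,  0.0005]), array([ 0.06,  0.01, -0.01]))
```

Emit:
apply_moves:
  plan:
    - [0, 0.006, 0, 0, 0, 0, 1]
    - [0, 0.012, 0, 0, 0, 0, 1]
    - [0, 0.018, 0, 0, 0, 0, 1]
    - [0, 0.024, 0, 0, 0, 0, 1]
    - [0, 0.024, 0, 0, 0, 0, 1]

```text
time: 30.85
tool_pos: [0.5747, -0.0653, 0.1101]
tool_rot: [-1.572, 0.0, -1.588]
contact_force: [0.6, -0.0, -1.9]
opening: 0.0153
```

Emit:
apply_moves:
  plan:
    - [0, 0.008, 0, 0, 0, 0, 1]
    - [0, 0.016, 0, 0, 0, 0, 1]
    - [0, 0.024, 0, 0, 0, 0, 1]
    - [0, 0.031, 0, 0, 0, 0, 1]
    - [0, 0.031, 0, 0, 0, 0, 1]

```text
time: 31.48
tool_pos: [0.5747, -0.0653, 0.0789]
tool_rot: [-1.572, 0.0, -1.588]
contact_force: [-0.6, -0.8, -1.5]
opening: 0.0158
```

Emit:
apply_moves:
  plan:
    - [0, 0.001, 0, 0, 0, 0, 1]
    - [0, 0.002, 0, 0, 0, 0, 1]
    - [0, 0.003, 0, 0, 0, 0, 1]
    - [0, 0.004, 0, 0, 0, 0, 1]
    - [0, 0.004, 0, 0, 0, 0, 1]

```text
time: 32.1
tool_pos: [0.575, -0.0654, 0.0756]
tool_rot: [-1.571, -0.0, -1.588]
contact_force: [-0.1, -0.3, -2.0]
opening: 0.0155
```

Free so far. The neck should reach the trim at about 0.0744, so I'll go down in 2 mm steps.

Emit:
apply_moves:
  plan:
    - [0, 0.0005, 0, 0, 0, 0, 1]
    - [0, 0.001, 0, 0, 0, 0, 1]
    - [0, 0.0015, 0, 0, 0, 0, 1]
    - [0, 0.002, 0, 0, 0, 0, 1]
    - [0, 0.002, 0, 0, 0, 0, 1]

```text
time: 32.72
tool_pos: [0.5751, -0.0654, 0.0737]
tool_rot: [-1.571, -0.0, -1.588]
contact_force: [-0.2, -0.0, -2.3]
opening: 0.0157
```

Emit:
apply_moves:
  plan:
    - [0, 0.0005, 0, 0, 0, 0, 1]
    - [0, 0.001, 0, 0, 0, 0, 1]
    - [0, 0.0015, 0, 0, 0, 0, 1]
    - [0, 0.0015, 0, 0, 0, 0, 1]
    - [0, 0.0015, 0, 0, 0, 0, 1]

```text
time: 33.35
tool_pos: [0.5752, -0.0654, 0.0723]
tool_rot: [-1.571, -0.0, -1.588]
contact_force: [0.7, 0.2, -1.4]
opening: 0.0151
```

Emit:
apply_moves:
  plan:
    - [0, 0.0005, 0, 0, 0, 0, 1]
    - [0, 0.001, 0, 0, 0, 0, 1]
    - [0, 0.0015, 0, 0, 0, 0, 1]
    - [0, 0.002, 0, 0, 0, 0, 1]
    - [0, 0.002, 0, 0, 0, 0, 1]

```text
time: 33.98
tool_pos: [0.5755, -0.0655, 0.0706]
tool_rot: [-1.57, -0.0, -1.588]
contact_force: [1.7, -0.2, 2.6]
opening: 0.0153
```

Emit:
apply_moves:
  plan:
    - [0, 0.0005, 0, 0, 0, 0, 1]
    - [0, 0.001, 0, 0, 0, 0, 1]
    - [0, 0.0015, 0, 0, 0, 0, 1]
    - [0, 0.0015, 0, 0, 0, 0, 1]
    - [0, 0.0015, 0, 0, 0, 0, 1]

```text
time: 34.6
tool_pos: [0.5756, -0.0655, 0.0692]
tool_rot: [-1.569, -0.0, -1.588]
contact_force: [1.4, 0.2, 6.4]
opening: 0.0157
```

Emit:
apply_moves:
  plan:
    - [0, 0, 0.0006, 0, -0.35, 0, 1]
    - [0, 0.001, 0.0006, 0, -0.35, 0, 1]
    - [0, 0.002, 0.0006, 0, -0.35, 0, 1]
    - [0, 0.003, 0.0006, 0, -0.35, 0, 1]
    - [0, 0.003, 0.0006, 0, -0.35, 0, 1]

```text
time: 35.22
tool_pos: [0.5759, -0.0654, 0.066]
tool_rot: [-1.57, -0.0, -1.582]
contact_force: [0.8, 0.3, 3.4]
opening: 0.0157
```

Emit:
apply_moves:
  plan:
    - [0, 0.001, 0, 0, 0, 0, 1]
    - [0, 0.002, 0, 0, 0, 0, 1]
    - [0, 0.003, 0, 0, 0, 0, 1]
    - [0, 0.003, 0, 0, 0, 0, 1]
    - [0, 0.003, 0, 0, 0, 0, 1]

```text
time: 35.85
tool_pos: [0.5749, -0.0654, 0.062]
tool_rot: [-1.573, 0.0, -1.582]
contact_force: [1.0, -0.9, -3.3]
opening: 0.0152
```

Snapped again. Pressing it home at about 0.0594.

Emit:
apply_moves:
  plan:
    - [0, 0.001, 0, 0, 0, 0, 1]
    - [0, 0.002, 0, 0, 0, 0, 1]
    - [0, 0.003, 0, 0, 0, 0, 1]
    - [0, 0.003, 0, 0, 0, 0, 1]
    - [0, 0.003, 0, 0, 0, 0, 1]

```text
time: 36.48
tool_pos: [0.5756, -0.0654, 0.0597]
tool_rot: [-1.571, 0.0, -1.582]
contact_force: [-1.1, -0.2, -0.1]
opening: 0.0155
```

Emit:
apply_moves:
  plan:
    - [0, 0.0005, 0, 0, 0, 0, 1]
    - [0, 0.001, 0, 0, 0, 0, 1]
    - [0, 0.001, 0, 0, 0, 0, 1]
    - [0, 0.001, 0, 0, 0, 0, 1]
    - [0, 0.001, 0, 0, 0, 0, 1]

```text
time: 37.1
tool_pos: [0.5757, -0.0656, 0.0594]
tool_rot: [-1.57, -0.0, -1.582]
contact_force: [-3.0, -1.0, 5.5]
opening: 0.0156
```

Emit:
apply_moves:
  plan:
    - [0, 0, 0, 0, 0, 0, 0]
    - [0, 0, 0, 0, 0, 0, 0]
    - [0, 0, 0, 0, 0, 0, 0]
    - [0, 0, 0, 0, 0, 0, 0]
    - [0, 0, 0, 0, 0, 0, 0]

```text
time: 37.72
tool_pos: [0.5757, -0.0654, 0.0586]
tool_rot: [-1.571, -0.0, -1.582]
contact_force: [0.6, -0.2, 0.5]
opening: 0.046
```

Emit:
apply_moves:
  plan:
    - [0, -0.03, 0, 0, 0, 0, 0]
    - [0, -0.07, 0, 0, 0, 0, 0]
    - [0, -0.11, 0, 0, 0, 0, 0]
    - [0, -0.15, 0, 0, 0, 0, 0]
    - [0, -0.15, 0, 0, 0, 0, 0]

```text
time: 38.35
tool_pos: [0.5773, -0.0658, 0.2122]
tool_rot: [-1.564, -0.002, -1.582]
contact_force: [0.0, 0.1, 0.1]
opening: 0.0458
```

Emit:
apply_moves:
  plan:
    - [0.04, 0, 0, 0, 0, 0, 0]
    - [0.08, 0, 0, 0, 0, 0, 0]
    - [0.08, 0, 0, 0, 0, 0, 0]
    - [0.08, 0, 0, 0, 0, 0, 0]
    - [0.08, 0, 0, 0, 0, 0, 0]

```text
time: 38.98
tool_pos: [0.5747, -0.1443, 0.2083]
tool_rot: [-1.572, 0.0, -1.581]
contact_force: [0.2, -0.0, -0.2]
opening: 0.0459
```

```bash
python3 - <<'E'
from h import *
import json
s,im=look("wrist","w12.png");print(s["tool_pos"],np.degrees(s["tool_rot"]),s["contact_force"],np.abs(s["qvel"]).max())
json.dump({k:np.array(v).tolist() for k,v in s.items()},open("s12.json","w"))
_,sc=look("scene","sc12.png")
a=cv2.resize(im[:300],(560,262));b=cv2.resize(sc[190:310,220:380],(446,334),interpolation=cv2.INTER_CUBIC);b=np.hstack([b,np.zeros((334,114,3),np.uint8)])
cv2.imwrite("pics/v12.png",cv2.convertScaleAbs(np.vstack([a,b]),alpha=1.5,beta=8))
E
```

```text
[ 0.57467836 -0.14431761  0.20828709] [-9.00436471e+01  2.70604344e-02 -9.05740800e+01] [ 0.17776838 -0.04445549 -0.23489978] 0.005724532378538542
```

View pics/v12.png

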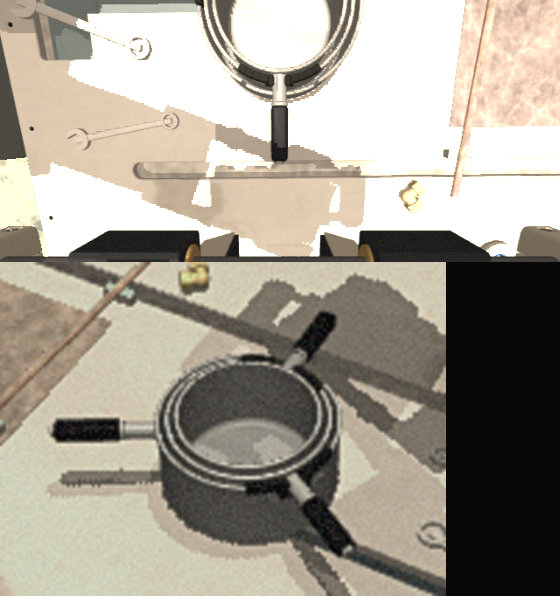

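```bash
python3 -c "
from cell import robot
print(robot.hand_in())"
```

```text
the job is handed in; nothing more can be done
None
```

The three pans are nested and the job is handed in at about 39 s, against the 72 s limit. I picked up each inner pan by its handle and lowered it in. The medium I turned about 3° to find the slot; the small one dropped into its slot's mouth at the first try. I then pressed each one down.

**Snap-in:**
- **Medium:** wrist force went from +6 N to −4.4 N as it snapped. It bottomed out with the tool at z = 0.0548 m, exactly the expected home height.
- **Small:** wrist force went from +3.4 N to −3.3 N. It bottomed out at 0.0594 m, also as expected.

**Final look:** the last scene and wrist pictures show even, concentric rims and the handles about 120° apart. Both inner necks sit between their trim pads. The gripper is clear of everything, and no bystander was touched as far as I could tell; I did not measure their positions again.

**What failed or disagreed:**
- My first grasp of the medium pan closed too late and lifted without it. The pan did not move, and I repeated the grasp.
- Two early wrist measurements were taken while the arm was still moving, and the one I could check was about 5 mm out. The top camera also differed from the wrist camera by 4–10 mm. I used settled wrist views and the feel of the slot instead.
- I did not press separately on the rims, and did not measure tilt beyond the pictures.

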